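# Find and mark the high spot of a warped brake disc

## Task

The brake disc on the stand is warped at one unseen place and rubs there on the pad in the blue bracket. Turn the disc by its crank knob, feel where round the turn the drag rises, and leave the disc standing with the middle of that tight spot at the pad; then push the yellow marking plunger right down, gently, to mark the disc there and let it spring back, making no mark anywhere else and leaving the things lying about alone.

Things in the scene. Friction and masses are not known exactly. Their poses are not given: they have to be found in the camera images.
- stand: Grey base plate 160 x 235 x 12 mm, fixed to the bench, with a bearing column. Origin: on the disc's axis at bench height; z up along the disc's axis. The blue bracket stands on its +y side.
- disc: Steel brake disc, diameter 220 mm, 6 mm thick, lying level on the column, underside 48 mm above the bench. It turns about the vertical axis of the stand, freely both ways without end stops, and stays where it is left. Origin: on the axis, at the underside; the crank points along its own -x. Bearing drag is light and even, about 0.6 N at the knob.
- crank_grip (a point): The point to grip on the black crank knob: on the knob's axis, 9 mm below its top, 120 mm above the bench. The knob is an upright cylinder, diameter 22 mm, from 73 to 129 mm above the bench, 50 mm from the disc's axis; it spins on its own pin, so that it can be carried round without turning the hand.
- brake_bracket: Blue C-shaped bracket fixed to the stand, 50 mm wide, straddling the disc's rim; its bridge over the disc reaches from 82 to 142 mm from the axis, top 82 mm above the bench (screw heads to 85). The rubbing pad sits inside it under the disc, on the stand's +y axis, 100 mm from the disc's axis, on a soft spring. Origin and axes as the stand's.
- pad_point (a point): Fixed point at the rim, level with the disc's underside, straight above the pad. The disc's warped place is unseen and may be anywhere round it, but not at the pad at the start. Passing the pad, it raises the drag at the knob to a peak of some 4 to 12 N over a stretch of about 0.45 rad; the rise is even about the middle when felt from both sides. Where the disc is let go there, it stays.
- mark_plunger (a joint): Travel of the yellow marking plunger in m: 0 up, 0.008 fully down; pressed downward, its spring resists with about 2 N at first and 6 N when fully down; then it meets a hard stop.
- plunger_top (a point): Centre of the top of the yellow plunger cap (diameter 22 mm), on top of the bracket straight above the pad, 100 mm from the disc's axis, 97 mm above the bench when up.
- tape_roll: Bystander: loose roll of black tape, 65 mm across, 19 mm high. Origin: centre of its underside.
- glue_bottle: Bystander: loose upright bottle with a white nozzle, 44 mm across, 146 mm high. Origin: centre of its underside.
- adjustable_wrench: Bystander: loose adjustable wrench lying flat, 45 x 215 x 11 mm, along its y. Origin: centre of its underside.

How it is judged:
On the way, in this order (a step that is already met when the one before it is completed fails the run):
1. the disc stands still with the middle of its tight spot pressing on the pad, the plunger still up (contact force between disc and brake_bracket above 5.5 N and angular speed of disc below 0.1 rad/s and value of joint mark_plunger below 0.002 m), for 0.3 s.
2. the plunger is pushed right down (at least 6 mm) with the tight spot at the pad (contact force between disc and brake_bracket above 5.5 N and value of joint mark_plunger above 0.006 m), for 0.1 s.
At the end, for the whole second after the job is handed in: The disc stands still with the middle of its tight spot at the pad (pad force above 5.5 N, that is within about 0.11 rad of the middle), the plunger has sprung back up (within 1.5 mm) (contact force between disc and brake_bracket above 5.5 N and angular speed of disc below 0.05 rad/s and value of joint mark_plunger below 0.0015 m); the robot touches nothing.
It fails at once if a false mark: the plunger is pushed down more than 4 mm while the tight spot is not at the pad (value of joint mark_plunger above 0.004 m and not (contact force between disc and brake_bracket above 5.5 N)).
It fails at once if the plunger or bracket is pressed with more than 35 N (contact force between any of the fingers, the arm and brake_bracket above 35 N).
It fails at once if a bystander is shifted by more than 30 mm (distance of any of tape_roll, glue_bottle, adjustable_wrench from where it was at the start of the episode above 0.03 m).
It also fails if it takes over 72 s, if anything falls off the work surface, if the arm or the gripper's body presses on something with over 40 N, if the wrist force passes 120 N, or if a joint passes its speed limit or range.

## Robot

A 7-joint arm with a two-finger parallel gripper is mounted at the origin on a cart in front of the work surface, level with it; the furniture and walls round the work are solid. World frame = base frame: x ahead of the robot, y to its left, z up, the work surface at z = 0. Lengths are in m, angles in rad, forces in N, time in s.
With the tool pointing down it reaches from about 0.425 to 0.875 m from the base axis. Payload 4.7 kg.
Tool frame: the origin (TCP) lies midway between the tips of the shut fingers; the grasp point (between the pads) lies 19 mm behind it (ctrl.grip_point_offset is the distance from the TCP to the grasp point, in m); z points along the fingers, y is the line along which they close (so a half turn about z gives the same grasp; the last joint's range is limited). The gripper opens to 87 mm and grips with 3 to 60 N. Pads are 19 mm wide; open, the fingers measure 117 mm over their backs; the gripper's body (75 mm by 190 mm) begins 51 mm behind the grasp point.
Start: joints at [-1.281, 0.321, -0.07, 1.45, 0.023, 1.371, -0.057], TCP at [0.177, 0.625, 0.223] pointing down, gripper open.
Joint ranges: [-2.86, 2.86], [-0.3, 2.09], [-1.38, 1.24], [0.06, 2.45], [-1.56, 4.7], [0.09, 2.05], [-2.69, 2.69]. Speed limits (rad/s): [2.57, 2.57, 3.14, 3.14, 3.14, 3.14, 3.14].

## Interface

Orientations are given as a rotation vector (axis times angle).
In Python, from bench import ctrl gives the robot as it stands.
- The arm moves only by the tool move_arm, never from a script. Its argument "increments" is text: rows parted by semicolons, each of 7 numbers parted by spaces: the shift along the world's x, y, z in mm, then the turn, a rotation vector about the world's x, y, z in degrees, then the closure in counts, from 0 (fully open) to 255 (shut). A call has exactly 8 rows; each row shifts and turns the commanded pose from where the row before left it; what a row does not reach is not made up. A row lasts 1/12 s, in which the tool goes at most 41.7 mm and 7.16 degrees, less where a joint would pass 70% of its speed; a pose out of reach is approached as far as the arm can. A call with a gripper value outside its range is refused whole. The fingers move at their own pace and stop on an object; "grip_force" is the grip in N (left out, the last holds). Time passes only in rows, so rows that do not move let the fingers close, or fill a call up. It gives the time, the measured TCP pose, the force, the opening and the grip force at its end, in the units of the state.
- ctrl.get_state(): the state, without advancing time (a new reading comes with each control period).
- ctrl.get_image(name): name is "scene" or "top" or "wrist"; returns a dict with "frame" (384x512x3 uint8, red, green, blue), "depth" (384x512 float32, m along the optical axis (not along the pixel's ray), 0 where there is no reading), "fx", "fy", "cx", "cy" (pixels), "position" and "orientation" of the camera in the world. Camera axes: x right, y down, z forward; pixel columns grow to the right and rows downward; lengths in m; the calibration is good to about 2 mm. A picture is of the moment at which its call begins.
- ctrl.close_job(): hands the job in; it is judged then, once.
Trained networks look in a picture, given as the dict that the camera call returned (one of the last four; its "shot" number tells which), for a name from the list of things; names that differ only in an ending like _2 or _b are one class to them, and where a whole thing is asked for, a point or a joint stands for the part that bears it (a point fixed in the world has none). Each returns a list of dicts, best first, with "score" (0 to 1); they miss things now and then, are a little off and sometimes report something else, mostly with a low value. They report only what shows in the picture. A call takes as long as a camera call.
- ctrl.find_in(target, picture): "centre" ([x, y, z] in m, in world coordinates, good to about 4 mm: the middle of the surface that is visible of it).
- ctrl.silhouettes(target, picture): "region" (384x512 bool, what is visible of it).
The state is a dict: "time": time; "joint_positions": joint angles; "qd": joint speeds; "joint_torque": joint torques, N m; "position": TCP position; "tool_rot": TCP orientation; "ft_force": force on the tool from outside, world axes, zero at the start; "torque": the same for the moment, N m; "grip_width": opening from 0.0 (shut) to 1.0 (fully open); "grip_force": force on a finger pad.
Only numpy, scipy, OpenCV 4.12 (cv2) and the standard library are available. Lean on these libraries where they do the work, as an engineer would, in place of code of your own. Each camera call takes 0.05 s, during which the arm holds its last target. There are 200 camera calls.

## Working session

There is one attempt and no reset: what is moved stays moved. The work goes in short steps, Python scripts to look and compute and a tool call to move; the robot and the scene stay as the last step left them, time stands still between calls to the robot, and variables do not carry over. Pictures are saved under pics/ and viewed, at most 10 in all, crops included, and the job is handed in when it is done.

Besides the shell and the picture viewer there is one more tool, called after "Request:" by a JSON object that holds its "method" and its "body", one argument or row to a line. move_arm: Moves the arm, as the interface text tells. Its arguments: {"type":"object","properties":{"increments":{"type":"string"},"grip_force":{"type":"number"}},"required":["increments"]}

```bash
mkdir -p pics; ls
cat > h.py <<'E'
from bench import ctrl
import numpy as np, cv2
from scipy.spatial.transform import Rotation as R
def st():
    s=ctrl.get_state()
    for k in ("time","position","tool_rot","ft_force","grip_width","grip_force"): print(k,np.round(s[k],4))
    return s
E
python3 - <<'E'
from h import *
s=st()
ims=[]
for c in ("scene","top"):
    p=ctrl.get_image(c); ims.append(p["frame"])
    print(c,p["position"],p["orientation"],p["fx"])
    for n in ("stand","disc","crank_grip","brake_bracket","mark_plunger","plunger_top","tape_roll","glue_bottle","adjustable_wrench"):
        try: print(n,[(np.round(d["centre"],3).tolist(),round(d["score"],2)) for d in ctrl.find_in(n,p)[:2]])
        except Exception as e: print(n,e)
    cv2.imwrite(f"pics/{c}0.png",p["frame"][:,:,::-1])
E
```

```text
pics
time 0.0
position [0.1769 0.6249 0.2215]
tool_rot [-4.3180e-01 -3.1117e+00  2.9000e-03]
ft_force [-0.3612  0.0998  0.0271]
grip_width 1.0034
grip_force 0.0
scene [-0.35754725 -0.54525927  0.6931973 ] [-1.87906445  1.0260047  -0.62668762] 474.0513401528443
stand [([0.479, -0.039, 0.053], 0.92), ([0.471, -0.052, 0.11], 0.47)]
disc [([0.499, -0.052, 0.052], 0.63)]
crank_grip [([0.472, -0.053, 0.109], 0.57), ([0.481, -0.043, 0.054], 0.54)]
brake_bracket [([0.472, 0.068, 0.072], 0.67), ([0.72, -0.118, 0.061], 0.66)]
mark_plunger [([0.484, 0.055, 0.099], 0.48)]
plunger_top [([0.487, 0.058, 0.094], 0.56)]
tape_roll [([0.409, -0.216, 0.02], 0.81), ([0.479, -0.039, 0.05], 0.52)]
glue_bottle [([0.719, -0.119, 0.063], 0.72)]
adjustable_wrench [([0.559, 0.282, 0.009], 0.87)]
top [0.32729309 0.03140908 1.22611122] [-2.0225183   2.17704484 -0.24755469] 411.23381135711554
stand [([0.511, -0.02, 0.058], 0.75), ([0.414, -0.215, 0.019], 0.44)]
disc [([0.523, -0.033, 0.055], 0.75)]
crank_grip []
brake_bracket [([0.48, 0.077, 0.079], 0.68)]
mark_plunger [([0.488, 0.066, 0.094], 0.6)]
plunger_top []
tape_roll [([0.414, -0.215, 0.02], 0.79)]
glue_bottle [([0.725, -0.112, 0.083], 0.68)]
adjustable_wrench [([0.558, 0.275, 0.006], 0.65)]
```

View pics/scene0.png

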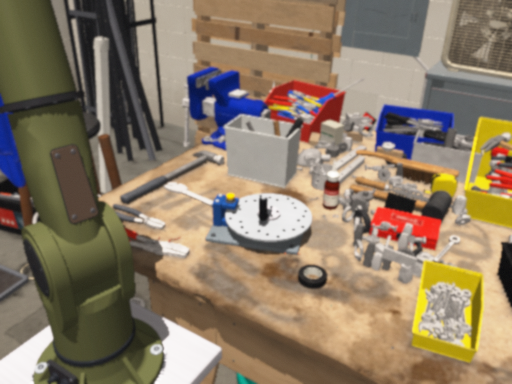

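View pics/top0.png

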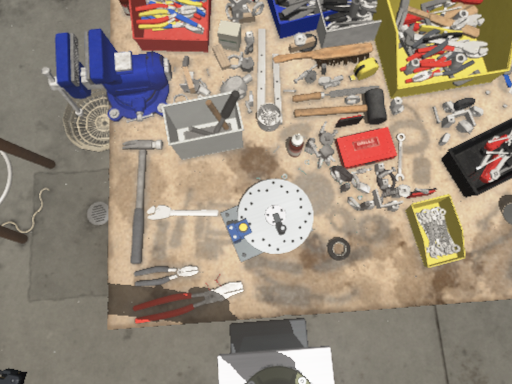

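The scene view shows the disc at (260,220) with the knob at (264,207), the plunger at (229,197), the bottle at (331,190) and the tape at (312,275). In the top view the disc is at (275,216), the knob at (280,228) and the plunger at (242,228). Next I measure the axis, knob and plunger from depth.

```bash
cat >> h.py <<'E'
def cloud(p):
    d=p["depth"]; v,u=np.indices(d.shape)
    P=np.stack([(u-p["cx"])/p["fx"]*d,(v-p["cy"])/p["fy"]*d,d],-1)
    return P@R.from_rotvec(p["orientation"]).as_matrix().T+p["position"]
E
python3 - <<'E'
from h import *
for c in ("top","scene"):
    p=ctrl.get_image(c); W=cloud(p); X,Y,Z=W[...,0],W[...,1],W[...,2]
    F=p["frame"].astype(int); r,g,b=F[...,0],F[...,1],F[...,2]
    near=(np.hypot(X-.515,Y+.035)<.19)&(p["depth"]>0)
    m=near&(abs(Z-.054)<.006)&(np.hypot(X-.515,Y+.035)<.125)
    if c=="top":
        q=(W[m][:,:2]*1000).astype(np.float32)
        print("disc circ",cv2.minEnclosingCircle(q), m.sum(), np.median(Z[m]))
        cv2h=cv2.convexHull(q); e=cv2.fitEllipse(cv2h); print("ell",e)
    k=near&(Z>.115)&(Z<.14)&(r<90); print(c,"knob top",k.sum(),W[k].mean(0) if k.any() else None, W[k].min(0),W[k].max(0))
    y=near&(r>150)&(g>120)&(b<90)&(Z>.08); print("yellow",y.sum(),np.median(W[y],0),W[y].min(0),W[y].max(0))
    bl=near&(b>r+40)&(Z>.07); print("blue",bl.sum(),np.median(W[bl],0))
E
```

```text
disc circ ((521.0762329101562, -24.542762756347656), 115.00664520263672) 3877 0.05274318178128179
ell ((523.4385986328125, -28.563274383544922), (217.55654907226562, 220.9660186767578), 25.342744827270508)
top knob top 20 [ 0.4734767  -0.03650527  0.12532469] [ 0.46504454 -0.05045049  0.11603824] [ 0.48426266 -0.0316312   0.13014122]
  return _methods._mean(a, axis=axis, dtype=dtype,
  ret = um.true_divide(
Traceback (most recent call last):
ValueError: zero-size array to reduction operation minimum which has no identity
```

Request:
{"method": "move_arm", "body": {
  "increments": "20 -26 5 0 0 -3.2 0;20 -26 5 0 0 -3.2 0;20 -26 5 0 0 -3.2 0;20 -26 5 0 0 -3.2 0;20 -26 5 0 0 -3.2 0;20 -26 5 0 0 -3.2 0;20 -26 5 0 0 -3.2 0;20 -26 5 0 0 -3.2 0",
  "grip_force": 25
}}

```text
time: 1.72
position: [0.3378, 0.416, 0.2631]
tool_rot: [1.114, 2.937, 0.001]
ft_force: [0.1, 0.3, -0.7]
grip_width: 0.998
grip_force: 0.0
```

Request:
{"method": "move_arm", "body": {
  "increments": "17 -27 0 0 0 -3.2 0;17 -27 0 0 0 -3.2 0;17 -27 0 0 0 -3.2 0;17 -27 0 0 0 -3.2 0;17 -27 0 0 0 -3.2 0;17 -27 0 0 0 -3.2 0;17 -27 0 0 0 -3.2 0;17 -27 0 0 0 -3.2 0"
}}

```text
time: 2.38
position: [0.4737, 0.2, 0.2629]
tool_rot: [1.737, 2.617, 0.001]
ft_force: [-0.2, 0.2, 0.0]
grip_width: 1.002
grip_force: 0.0
```

Request:
{"method": "move_arm", "body": {
  "increments": "0 -30 0 0 0 -3.2 0;0 -30 0 0 0 -3.2 0;0 -30 0 0 0 -3.2 0;0 -30 0 0 0 -3.2 0;0 -30 0 0 0 -3.2 0;0 -30 0 0 0 -3.2 0;0 -30 0 0 0 -3.2 0;0 -30 0 0 0 -3.2 0"
}}

```text
time: 3.05
position: [0.4728, -0.04, 0.2629]
tool_rot: [2.274, 2.167, 0.002]
ft_force: [0.2, -0.1, 0.4]
grip_width: 1.001
grip_force: 0.0
```

Run:
```python
from h import *
s=st(); print(np.round(s["joint_positions"],2)); print(R.from_rotvec(s["tool_rot"]).as_matrix().round(3))
p=ctrl.get_image("wrist"); cv2.imwrite("pics/w1.png",p["frame"][:,:,::-1])
W=cloud(p); np.savez("w1.npz",W=W,F=p["frame"]); print(p["position"],p["orientation"],p["fx"])
for n in ("disc","crank_grip","brake_bracket","mark_plunger"):
    print(n,[(np.round(d["centre"],4).tolist(),round(d["score"],2)) for d in ctrl.find_in(n,p)[:2]])
```

```text
time 3.05
position [ 0.4728 -0.04    0.2629]
tool_rot [2.2741e+00 2.1672e+00 1.5000e-03]
ft_force [ 0.1764 -0.1065  0.3563]
grip_width 1.0012
grip_force 0.0
[-0.58 -0.11  0.57  1.82  0.06  1.41 -0.07]
[[ 0.048  0.999  0.001]
 [ 0.999 -0.048  0.001]
 [ 0.001  0.001 -1.   ]]
[0.47566248 0.03540298 0.42457934] [ 2.85800412 -0.07049577 -0.01011042] 309.32602933090783
disc [([0.5275, -0.0274, 0.0567], 0.67), ([0.519, -0.0046, 0.05], 0.67)]
crank_grip [([0.4747, -0.0424, 0.1272], 0.73)]
brake_bracket [([0.4835, 0.0771, 0.0809], 0.65)]
mark_plunger [([0.4944, 0.057, 0.0946], 0.83)]
```

View pics/w1.png

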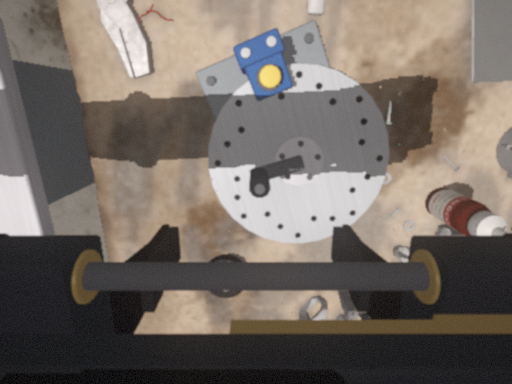

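The wrist view shows the disc centred near (298,153), the knob top at (260,187) and the plunger at (270,76), all clear of the fingers. I refine these from its depth.

Run:
```python
from h import *
d=np.load("w1.npz"); W=d["W"]; F=d["F"].astype(int); X,Y,Z=np.moveaxis(W,-1,0); r,g,b=np.moveaxis(F,-1,0)
v,u=np.indices(r.shape)
y=(r>150)&(g>120)&(b<100)&(v<100)&(u>250)&(u<290)
print("yellow",y.sum(),W[y].mean(0),np.median(Z[y]))
k=(abs(u-260)<20)&(abs(v-187)<20)&(Z>.122)&(Z<.136)
mid=lambda q:(q.min(0)+q.max(0))/2
print("knob",k.sum(),W[k].mean(0),mid(W[k]),np.ptp(W[k],0))
m=(abs(Z-.054)<.008)&(np.hypot(X-.5235,Y+.0286)<.125)&(v<232)
h=cv2.convexHull((W[m][:,:2]*1000).astype(np.float32)); print(cv2.fitEllipse(h),cv2.minEnclosingCircle(h),np.median(Z[m]))
```

```text
yellow 21 [0.50037447 0.0593081  0.09079639] 0.09505214508962895
knob 362 [ 0.47540551 -0.04500732  0.1286147 ] [ 0.47524681 -0.04573244  0.1279797 ] [0.02033141 0.02051461 0.01159895]
((523.4498901367188, -32.643463134765625), (217.334228515625, 219.4800567626953), 65.02963256835938) ((523.9907836914062, -26.305715560913086), 115.79988861083984) 0.05349028587536195
```

Request:
{"method": "move_arm", "body": {
  "increments": "0.5 -1 -20 0 0 0 0;0.5 -1 -20 0 0 0 0;0.5 -1 -20 0 0 0 0;0.5 -1 -20 0 0 0 0;0.5 -0.5 -20 0 0 0 0;0 0 -20 0 0 0 0;0 0 -20 0 0 0 0;0 0 -20 0 0 0 0",
  "grip_force": 25
}}

```text
time: 3.97
position: [0.4756, -0.0412, 0.1015]
tool_rot: [-2.267, -2.174, -0.0]
ft_force: [0.1, 0.0, -0.2]
grip_width: 1.0
grip_force: 0.0
```

Request:
{"method": "move_arm", "body": {
  "increments": "0 0 -1 0 0 0 100;0 0 0 0 0 0 255;0 0 0 0 0 0 255;0 0 0 0 0 0 255;0 0 0 0 0 0 255;0 0 0 0 0 0 255;0 0 0 0 0 0 255;0 0 0 0 0 0 255"
}}

```text
time: 4.63
position: [0.4758, -0.043, 0.102]
tool_rot: [2.271, 2.17, 0.001]
ft_force: [-1.1, 0.3, 0.1]
grip_width: 0.478
grip_force: 0.0
```

Run:
```python
from h import *
st()
C=np.array([523.5,-31]); K=np.array([475.3,-44.5]); v=K-C; v*=50/np.hypot(*v); a0=np.arctan2(v[1],v[0]); print(a0)
prev=v
for i in range(1,33):
    a=a0+.2*i; n=50*np.array([np.cos(a),np.sin(a)]); s=(n-prev)/8; prev=n
    print(i,round(a,2),s.round(2))
```

```text
time 4.6333
position [ 0.4758 -0.043   0.102 ]
tool_rot [2.2711e+00 2.1701e+00 1.2000e-03]
ft_force [-1.1148  0.2748  0.1002]
grip_width 0.4779
grip_force 0.0
-2.868506997829129
1 -2.67 [ 0.45 -1.16]
2 -2.47 [ 0.68 -1.05]
3 -2.27 [ 0.87 -0.89]
4 -2.07 [ 1.03 -0.7 ]
5 -1.87 [ 1.15 -0.48]
6 -1.67 [ 1.22 -0.25]
7 -1.47 [1.25 0.  ]
8 -1.27 [1.22 0.25]
9 -1.07 [1.15 0.49]
10 -0.87 [1.03 0.71]
11 -0.67 [0.87 0.9 ]
12 -0.47 [0.67 1.05]
13 -0.27 [0.45 1.16]
14 -0.07 [0.21 1.23]
15 0.13 [-0.04  1.25]
16 0.33 [-0.29  1.21]
17 0.53 [-0.52  1.13]
18 0.73 [-0.74  1.01]
19 0.93 [-0.92  0.84]
20 1.13 [-1.07  0.64]
21 1.33 [-1.18  0.42]
22 1.53 [-1.24  0.17]
23 1.73 [-1.25 -0.08]
24 1.93 [-1.21 -0.32]
25 2.13 [-1.12 -0.55]
26 2.33 [-0.99 -0.77]
27 2.53 [-0.81 -0.95]
28 2.73 [-0.61 -1.09]
29 2.93 [-0.38 -1.19]
30 3.13 [-0.14 -1.24]
31 3.33 [ 0.11 -1.24]
32 3.53 [ 0.36 -1.2 ]
```

Request:
{"method": "move_arm", "body": {
  "increments": "0 0 0 0 0 0 255;0 0 0 0 0 0 255;0 0 0 0 0 0 255;0 0 0 0 0 0 255;0 0 0 0 0 0 255;0 0 0 0 0 0 255;0 0 0 0 0 0 255;0 0 0 0 0 0 255"
}}

```text
time: 5.3
position: [0.4764, -0.0429, 0.1017]
tool_rot: [2.27, 2.17, 0.002]
ft_force: [5.0, 0.7, -3.5]
grip_width: 0.248
grip_force: 25.0
```

Request:
{"method": "move_arm", "body": {
  "increments": "0.45 -1.16 0 0 0 0 255;0.45 -1.16 0 0 0 0 255;0.45 -1.16 0 0 0 0 255;0.45 -1.16 0 0 0 0 255;0.45 -1.16 0 0 0 0 255;0.45 -1.16 0 0 0 0 255;0.45 -1.16 0 0 0 0 255;0.45 -1.16 0 0 0 0 255"
}}

```text
time: 5.97
position: [0.4795, -0.0519, 0.1017]
tool_rot: [2.271, 2.171, 0.002]
ft_force: [5.1, 3.0, -2.9]
grip_width: 0.246
grip_force: 25.0
```

Request:
{"method": "move_arm", "body": {
  "increments": "0.68 -1.05 0 0 0 0 255;0.68 -1.05 0 0 0 0 255;0.68 -1.05 0 0 0 0 255;0.68 -1.05 0 0 0 0 255;0.68 -1.05 0 0 0 0 255;0.68 -1.05 0 0 0 0 255;0.68 -1.05 0 0 0 0 255;0.68 -1.05 0 0 0 0 255"
}}

```text
time: 6.63
position: [0.4847, -0.0607, 0.1017]
tool_rot: [-2.271, -2.17, -0.0]
ft_force: [2.8, 3.2, -0.1]
grip_width: 0.247
grip_force: 25.0
```

Request:
{"method": "move_arm", "body": {
  "increments": "0.87 -0.89 0 0 0 0 255;0.87 -0.89 0 0 0 0 255;0.87 -0.89 0 0 0 0 255;0.87 -0.89 0 0 0 0 255;0.87 -0.89 0 0 0 0 255;0.87 -0.89 0 0 0 0 255;0.87 -0.89 0 0 0 0 255;0.87 -0.89 0 0 0 0 255"
}}

```text
time: 7.3
position: [0.4915, -0.0681, 0.1016]
tool_rot: [-2.271, -2.17, 0.0]
ft_force: [1.0, 2.6, 3.1]
grip_width: 0.243
grip_force: 25.0
```

Request:
{"method": "move_arm", "body": {
  "increments": "1.03 -0.7 0 0 0 0 255;1.03 -0.7 0 0 0 0 255;1.03 -0.7 0 0 0 0 255;1.03 -0.7 0 0 0 0 255;1.03 -0.7 0 0 0 0 255;1.03 -0.7 0 0 0 0 255;1.03 -0.7 0 0 0 0 255;1.03 -0.7 0 0 0 0 255"
}}

```text
time: 7.97
position: [0.4996, -0.0741, 0.1016]
tool_rot: [2.272, 2.17, -0.001]
ft_force: [-1.5, 0.3, 5.6]
grip_width: 0.245
grip_force: 25.0
```

Request:
{"method": "move_arm", "body": {
  "increments": "1.15 -0.48 0 0 0 0 255;1.15 -0.48 0 0 0 0 255;1.15 -0.48 0 0 0 0 255;1.15 -0.48 0 0 0 0 255;1.15 -0.48 0 0 0 0 255;1.15 -0.48 0 0 0 0 255;1.15 -0.48 0 0 0 0 255;1.15 -0.48 0 0 0 0 255"
}}

```text
time: 8.63
position: [0.5087, -0.0783, 0.1016]
tool_rot: [2.272, 2.169, -0.002]
ft_force: [-1.2, -0.3, 4.5]
grip_width: 0.244
grip_force: 25.0
```

Request:
{"method": "move_arm", "body": {
  "increments": "1.22 -0.25 0 0 0 0 255;1.22 -0.25 0 0 0 0 255;1.22 -0.25 0 0 0 0 255;1.22 -0.25 0 0 0 0 255;1.22 -0.25 0 0 0 0 255;1.22 -0.25 0 0 0 0 255;1.22 -0.25 0 0 0 0 255;1.22 -0.25 0 0 0 0 255"
}}

```text
time: 9.3
position: [0.5185, -0.0806, 0.1016]
tool_rot: [2.272, 2.169, -0.002]
ft_force: [-1.3, -0.5, 4.4]
grip_width: 0.246
grip_force: 25.0
```

Request:
{"method": "move_arm", "body": {
  "increments": "1.25 0 0 0 0 0 255;1.25 0 0 0 0 0 255;1.25 0 0 0 0 0 255;1.25 0 0 0 0 0 255;1.25 0 0 0 0 0 255;1.25 0 0 0 0 0 255;1.25 0 0 0 0 0 255;1.25 0 0 0 0 0 255"
}}

```text
time: 9.97
position: [0.5289, -0.0808, 0.1016]
tool_rot: [2.271, 2.168, -0.001]
ft_force: [-0.4, -5.1, 5.4]
grip_width: 0.244
grip_force: 25.0
```

Request:
{"method": "move_arm", "body": {
  "increments": "1.22 0.25 0 0 0 0 255;1.22 0.25 0 0 0 0 255;1.22 0.25 0 0 0 0 255;1.22 0.25 0 0 0 0 255;1.22 0.25 0 0 0 0 255;1.22 0.25 0 0 0 0 255;1.22 0.25 0 0 0 0 255;1.22 0.25 0 0 0 0 255"
}}

```text
time: 10.63
position: [0.5391, -0.0789, 0.1017]
tool_rot: [2.271, 2.168, -0.001]
ft_force: [0.4, -4.6, 3.9]
grip_width: 0.247
grip_force: 25.0
```

Request:
{"method": "move_arm", "body": {
  "increments": "1.15 0.4 0 0 0 0 255;1.15 0.4 0 0 0 0 255;1.15 0.4 0 0 0 0 255;1.15 0.4 0 0 0 0 255;1.15 0.4 0 0 0 0 255;1.15 0.4 0 0 0 0 255;1.15 0.4 0 0 0 0 255;1.15 0.4 0 0 0 0 255"
}}

```text
time: 11.3
position: [0.5485, -0.0751, 0.1017]
tool_rot: [2.27, 2.168, 0.0]
ft_force: [1.2, -4.6, 2.8]
grip_width: 0.243
grip_force: 25.0
```

Request:
{"method": "move_arm", "body": {
  "increments": "1.03 0.71 0 0 0 0 255;1.03 0.71 0 0 0 0 255;1.03 0.71 0 0 0 0 255;1.03 0.71 0 0 0 0 255;1.03 0.71 0 0 0 0 255;1.03 0.71 0 0 0 0 255;1.03 0.71 0 0 0 0 255;1.03 0.71 0 0 0 0 255"
}}

```text
time: 11.97
position: [0.5571, -0.0693, 0.1017]
tool_rot: [2.27, 2.168, 0.001]
ft_force: [2.6, -4.7, 1.7]
grip_width: 0.243
grip_force: 25.0
```

Request:
{"method": "move_arm", "body": {
  "increments": "0.87 0.9 0 0 0 0 255;0.87 0.9 0 0 0 0 255;0.87 0.9 0 0 0 0 255;0.87 0.9 0 0 0 0 255;0.87 0.9 0 0 0 0 255;0.87 0.9 0 0 0 0 255;0.87 0.9 0 0 0 0 255;0.87 0.9 0 0 0 0 255"
}}

```text
time: 12.63
position: [0.5644, -0.0617, 0.1017]
tool_rot: [2.269, 2.168, 0.003]
ft_force: [3.9, -4.4, 0.8]
grip_width: 0.248
grip_force: 25.0
```

Request:
{"method": "move_arm", "body": {
  "increments": "0.67 1.05 0 0 0 0 255;0.67 1.05 0 0 0 0 255;0.67 1.05 0 0 0 0 255;0.67 1.05 0 0 0 0 255;0.67 1.05 0 0 0 0 255;0.67 1.05 0 0 0 0 255;0.67 1.05 0 0 0 0 255;0.67 1.05 0 0 0 0 255"
}}

```text
time: 13.3
position: [0.57, -0.0527, 0.1017]
tool_rot: [2.269, 2.169, 0.004]
ft_force: [5.2, -2.6, 1.0]
grip_width: 0.246
grip_force: 25.0
```

Request:
{"method": "move_arm", "body": {
  "increments": "0.45 1.16 0 0 0 0 255;0.45 1.16 0 0 0 0 255;0.45 1.16 0 0 0 0 255;0.45 1.16 0 0 0 0 255;0.45 1.16 0 0 0 0 255;0.45 1.16 0 0 0 0 255;0.45 1.16 0 0 0 0 255;0.45 1.16 0 0 0 0 255"
}}

```text
time: 13.97
position: [0.5737, -0.0427, 0.1017]
tool_rot: [2.269, 2.169, 0.005]
ft_force: [4.0, -2.0, 1.4]
grip_width: 0.246
grip_force: 25.0
```

Request:
{"method": "move_arm", "body": {
  "increments": "0.21 1.23 0 0 0 0 255;0.21 1.23 0 0 0 0 255;0.21 1.23 0 0 0 0 255;0.21 1.23 0 0 0 0 255;0.21 1.23 0 0 0 0 255;0.21 1.23 0 0 0 0 255;0.21 1.23 0 0 0 0 255;0.21 1.23 0 0 0 0 255"
}}

```text
time: 14.63
position: [0.5751, -0.0324, 0.1017]
tool_rot: [2.269, 2.17, 0.005]
ft_force: [3.8, -1.0, 1.0]
grip_width: 0.246
grip_force: 25.0
```

Request:
{"method": "move_arm", "body": {
  "increments": "-0.04 1.25 0 0 0 0 255;-0.04 1.25 0 0 0 0 255;-0.04 1.25 0 0 0 0 255;-0.04 1.25 0 0 0 0 255;-0.04 1.25 0 0 0 0 255;-0.04 1.25 0 0 0 0 255;-0.04 1.25 0 0 0 0 255;-0.04 1.25 0 0 0 0 255"
}}

```text
time: 15.3
position: [0.5742, -0.0223, 0.1017]
tool_rot: [2.27, 2.171, 0.004]
ft_force: [5.3, -1.0, 1.5]
grip_width: 0.242
grip_force: 25.0
```

Request:
{"method": "move_arm", "body": {
  "increments": "-0.29 1.21 0 0 0 0 255;-0.29 1.21 0 0 0 0 255;-0.29 1.21 0 0 0 0 255;-0.29 1.21 0 0 0 0 255;-0.29 1.21 0 0 0 0 255;-0.29 1.21 0 0 0 0 255;-0.29 1.21 0 0 0 0 255;-0.29 1.21 0 0 0 0 255"
}}

```text
time: 15.97
position: [0.5715, -0.0126, 0.1017]
tool_rot: [2.27, 2.171, 0.003]
ft_force: [4.7, -0.1, 1.1]
grip_width: 0.242
grip_force: 25.0
```

Request:
{"method": "move_arm", "body": {
  "increments": "-0.52 1.13 0 0 0 0 255;-0.52 1.13 0 0 0 0 255;-0.52 1.13 0 0 0 0 255;-0.52 1.13 0 0 0 0 255;-0.52 1.13 0 0 0 0 255;-0.52 1.13 0 0 0 0 255;-0.52 1.13 0 0 0 0 255;-0.52 1.13 0 0 0 0 255"
}}

```text
time: 16.63
position: [0.5671, -0.0042, 0.1017]
tool_rot: [2.27, 2.171, 0.002]
ft_force: [5.4, 1.1, 0.6]
grip_width: 0.246
grip_force: 25.0
```

Request:
{"method": "move_arm", "body": {
  "increments": "-0.74 1.01 0 0 0 0 255;-0.74 1.01 0 0 0 0 255;-0.74 1.01 0 0 0 0 255;-0.74 1.01 0 0 0 0 255;-0.74 1.01 0 0 0 0 255;-0.74 1.01 0 0 0 0 255;-0.74 1.01 0 0 0 0 255;-0.74 1.01 0 0 0 0 255"
}}

```text
time: 17.3
position: [0.5636, 0.0007, 0.1018]
tool_rot: [2.267, 2.164, 0.004]
ft_force: [12.7, -4.0, -6.0]
grip_width: 0.247
grip_force: 25.0
```

Request:
{"method": "move_arm", "body": {
  "increments": "-0.92 0.84 0 0 0 0 255;-0.92 0.84 0 0 0 0 255;-0.92 0.84 0 0 0 0 255;-0.92 0.84 0 0 0 0 255;-0.92 0.84 0 0 0 0 255;-0.92 0.84 0 0 0 0 255;-0.92 0.84 0 0 0 0 255;-0.92 0.84 0 0 0 0 255"
}}

```text
time: 17.97
position: [0.5564, 0.0078, 0.1017]
tool_rot: [2.268, 2.164, 0.004]
ft_force: [9.4, -1.5, -4.1]
grip_width: 0.245
grip_force: 25.0
```

Request:
{"method": "move_arm", "body": {
  "increments": "-1.07 0.64 0 0 0 0 255;-1.07 0.64 0 0 0 0 255;-1.07 0.64 0 0 0 0 255;-1.07 0.64 0 0 0 0 255;-1.07 0.64 0 0 0 0 255;-1.07 0.64 0 0 0 0 255;-1.07 0.64 0 0 0 0 255;-1.07 0.64 0 0 0 0 255"
}}

```text
time: 18.63
position: [0.5446, 0.015, 0.1016]
tool_rot: [-2.271, -2.17, 0.0]
ft_force: [1.5, 1.9, 5.4]
grip_width: 0.242
grip_force: 25.0
```

Run:
```python
import numpy as np
C=np.array([525,-31.5]); prev=np.array([544.6,15.])
for a in [1.02,.95,.88,.82,.76,.7,.63,.56,.45]:
    n=C+50.8*np.array([np.cos(a),np.sin(a)]); print(a,((n-prev)/8).round(2)); prev=n
```

```text
1.02 [ 0.87 -0.4 ]
0.95 [ 0.37 -0.25]
0.88 [ 0.35 -0.27]
0.82 [ 0.29 -0.25]
0.76 [ 0.27 -0.27]
0.7 [ 0.25 -0.28]
0.63 [ 0.27 -0.35]
0.56 [ 0.25 -0.37]
0.45 [ 0.34 -0.61]
```

Request:
{"method": "move_arm", "body": {
  "increments": "0.87 -0.4 0 0 0 0 255;0.87 -0.4 0 0 0 0 255;0.87 -0.4 0 0 0 0 255;0.87 -0.4 0 0 0 0 255;0.87 -0.4 0 0 0 0 255;0.87 -0.4 0 0 0 0 255;0.87 -0.4 0 0 0 0 255;0.87 -0.4 0 0 0 0 255"
}}

```text
time: 19.3
position: [0.5509, 0.0117, 0.1016]
tool_rot: [-2.27, -2.169, 0.002]
ft_force: [-2.8, 1.2, 7.9]
grip_width: 0.243
grip_force: 25.0
```

Request:
{"method": "move_arm", "body": {
  "increments": "0.37 -0.25 0 0 0 0 255;0.37 -0.25 0 0 0 0 255;0.37 -0.25 0 0 0 0 255;0.37 -0.25 0 0 0 0 255;0.37 -0.25 0 0 0 0 255;0.37 -0.25 0 0 0 0 255;0.37 -0.25 0 0 0 0 255;0.37 -0.25 0 0 0 0 255"
}}

```text
time: 19.97
position: [0.5528, 0.0106, 0.1016]
tool_rot: [-2.268, -2.168, 0.004]
ft_force: [-4.9, 2.9, 10.7]
grip_width: 0.245
grip_force: 25.0
```

Request:
{"method": "move_arm", "body": {
  "increments": "0.35 -0.27 0 0 0 0 255;0.35 -0.27 0 0 0 0 255;0.35 -0.27 0 0 0 0 255;0.35 -0.27 0 0 0 0 255;0.35 -0.27 0 0 0 0 255;0.35 -0.27 0 0 0 0 255;0.35 -0.27 0 0 0 0 255;0.35 -0.27 0 0 0 0 255"
}}

```text
time: 20.63
position: [0.5545, 0.0094, 0.1016]
tool_rot: [-2.265, -2.167, 0.005]
ft_force: [-7.9, 4.5, 12.6]
grip_width: 0.246
grip_force: 25.0
```

Request:
{"method": "move_arm", "body": {
  "increments": "0.29 -0.25 0 0 0 0 255;0.29 -0.25 0 0 0 0 255;0.29 -0.25 0 0 0 0 255;0.29 -0.25 0 0 0 0 255;0.29 -0.25 0 0 0 0 255;0.29 -0.25 0 0 0 0 255;0.29 -0.25 0 0 0 0 255;0.29 -0.25 0 0 0 0 255"
}}

```text
time: 21.3
position: [0.556, 0.0083, 0.1015]
tool_rot: [-2.263, -2.166, 0.006]
ft_force: [-10.7, 7.3, 14.5]
grip_width: 0.244
grip_force: 25.0
```

Request:
{"method": "move_arm", "body": {
  "increments": "0.27 -0.27 0 0 0 0 255;0.27 -0.27 0 0 0 0 255;0.27 -0.27 0 0 0 0 255;0.27 -0.27 0 0 0 0 255;0.27 -0.27 0 0 0 0 255;0.27 -0.27 0 0 0 0 255;0.27 -0.27 0 0 0 0 255;0.27 -0.27 0 0 0 0 255"
}}

```text
time: 21.97
position: [0.5574, 0.0071, 0.1015]
tool_rot: [-2.261, -2.165, 0.006]
ft_force: [-11.7, 7.1, 16.5]
grip_width: 0.243
grip_force: 25.0
```

Request:
{"method": "move_arm", "body": {
  "increments": "0.25 -0.28 0 0 0 0 255;0.25 -0.28 0 0 0 0 255;0.25 -0.28 0 0 0 0 255;0.25 -0.28 0 0 0 0 255;0.25 -0.28 0 0 0 0 255;0.25 -0.28 0 0 0 0 255;0.25 -0.28 0 0 0 0 255;0.25 -0.28 0 0 0 0 255"
}}

```text
time: 22.63
position: [0.5589, 0.0058, 0.1015]
tool_rot: [-2.259, -2.164, 0.006]
ft_force: [-12.7, 8.9, 17.8]
grip_width: 0.24
grip_force: 25.0
```

Request:
{"method": "move_arm", "body": {
  "increments": "0.27 -0.35 0 0 0 0 255;0.27 -0.35 0 0 0 0 255;0.27 -0.35 0 0 0 0 255;0.27 -0.35 0 0 0 0 255;0.27 -0.35 0 0 0 0 255;0.27 -0.35 0 0 0 0 255;0.27 -0.35 0 0 0 0 255;0.27 -0.35 0 0 0 0 255"
}}

```text
time: 23.3
position: [0.5632, 0.0013, 0.1016]
tool_rot: [-2.264, -2.167, 0.003]
ft_force: [-7.1, 5.5, 11.2]
grip_width: 0.246
grip_force: 25.0
```

Request:
{"method": "move_arm", "body": {
  "increments": "0.25 -0.37 0 0 0 0 255;0.25 -0.37 0 0 0 0 255;0.25 -0.37 0 0 0 0 255;0.25 -0.37 0 0 0 0 255;0.25 -0.37 0 0 0 0 255;0.25 -0.37 0 0 0 0 255;0.25 -0.37 0 0 0 0 255;0.25 -0.37 0 0 0 0 255"
}}

```text
time: 23.97
position: [0.5672, -0.004, 0.1016]
tool_rot: [-2.269, -2.169, 0.002]
ft_force: [-1.1, 2.6, 6.9]
grip_width: 0.243
grip_force: 25.0
```

Request:
{"method": "move_arm", "body": {
  "increments": "0.34 -0.61 0 0 0 0 255;0.34 -0.61 0 0 0 0 255;0.34 -0.61 0 0 0 0 255;0.34 -0.61 0 0 0 0 255;0.34 -0.61 0 0 0 0 255;0.34 -0.61 0 0 0 0 255;0.34 -0.61 0 0 0 0 255;0.34 -0.61 0 0 0 0 255"
}}

```text
time: 24.63
position: [0.5704, -0.0098, 0.1017]
tool_rot: [-2.271, -2.17, 0.002]
ft_force: [0.2, 1.4, 5.5]
grip_width: 0.245
grip_force: 25.0
```

Run:
```python
import numpy as np
C=np.array([525,-31.5]); prev=C+50.8*np.array([np.cos(.45),np.sin(.45)])
for a in [.65,.8,.86,.9,.94]:
    n=C+50.8*np.array([np.cos(a),np.sin(a)]); print(a,((n-prev)/8).round(2)); prev=n
```

```text
0.65 [-0.66  1.08]
0.8 [-0.63  0.71]
0.86 [-0.28  0.26]
0.9 [-0.2   0.16]
0.94 [-0.2   0.15]
```

Request:
{"method": "move_arm", "body": {
  "increments": "-0.66 0.92 0 0 0 0 255;-0.66 0.92 0 0 0 0 255;-0.66 0.92 0 0 0 0 255;-0.66 0.92 0 0 0 0 255;-0.66 0.92 0 0 0 0 255;-0.66 0.92 0 0 0 0 255;-0.66 0.92 0 0 0 0 255;-0.66 0.92 0 0 0 0 255"
}}

```text
time: 25.3
position: [0.5663, -0.0028, 0.1017]
tool_rot: [2.27, 2.169, 0.001]
ft_force: [5.2, -2.2, 2.0]
grip_width: 0.246
grip_force: 25.0
```

Request:
{"method": "move_arm", "body": {
  "increments": "-0.63 0.71 0 0 0 0 255;-0.63 0.71 0 0 0 0 255;-0.63 0.71 0 0 0 0 255;-0.63 0.71 0 0 0 0 255;-0.63 0.71 0 0 0 0 255;-0.63 0.71 0 0 0 0 255;-0.63 0.71 0 0 0 0 255;-0.63 0.71 0 0 0 0 255"
}}

```text
time: 25.97
position: [0.5635, 0.0009, 0.1017]
tool_rot: [2.267, 2.164, 0.003]
ft_force: [12.9, -5.1, -4.1]
grip_width: 0.249
grip_force: 25.0
```

Request:
{"method": "move_arm", "body": {
  "increments": "-0.3 0.3 0 0 0 0 255;-0.3 0.3 0 0 0 0 255;-0.3 0.3 0 0 0 0 255;-0.3 0.3 0 0 0 0 255;-0.3 0.3 0 0 0 0 255;-0.3 0.3 0 0 0 0 255;-0.3 0.3 0 0 0 0 255;-0.3 0.3 0 0 0 0 255"
}}

```text
time: 26.63
position: [0.5622, 0.0023, 0.1018]
tool_rot: [2.266, 2.161, 0.005]
ft_force: [15.4, -7.0, -7.1]
grip_width: 0.247
grip_force: 25.0
```

Request:
{"method": "move_arm", "body": {
  "increments": "-0.3 0.26 0 0 0 0 255;-0.3 0.26 0 0 0 0 255;-0.3 0.26 0 0 0 0 255;-0.3 0.26 0 0 0 0 255;-0.3 0.26 0 0 0 0 255;-0.3 0.26 0 0 0 0 255;-0.3 0.26 0 0 0 0 255;-0.3 0.26 0 0 0 0 255"
}}

```text
time: 27.3
position: [0.5609, 0.0037, 0.1018]
tool_rot: [2.265, 2.159, 0.006]
ft_force: [16.2, -6.4, -8.6]
grip_width: 0.243
grip_force: 25.0
```

Request:
{"method": "move_arm", "body": {
  "increments": "0.6 -0.3 0 0 0 0 255;0.6 -0.3 0 0 0 0 255;0.6 -0.3 0 0 0 0 255;0.6 -0.3 0 0 0 0 255;0.6 -0.3 0 0 0 0 255;0.6 -0.3 0 0 0 0 255;0.6 -0.3 0 0 0 0 255;0 0 0 0 0 0 255"
}}

```text
time: 27.97
position: [0.5597, 0.0052, 0.1017]
tool_rot: [-2.272, -2.17, 0.002]
ft_force: [2.4, -2.9, 5.0]
grip_width: 0.25
grip_force: 25.0
```

Request:
{"method": "move_arm", "body": {
  "increments": "0 0 0 0 0 0 150;0 0 0 0 0 0 100;0 0 0 0 0 0 80;0 0 0 0 0 0 80;0 0 0 0 0 0 80;0 0 0 0 0 0 80;0 0 0 0 0 0 80;0 0 0 0 0 0 80"
}}

```text
time: 28.63
position: [0.5599, 0.0061, 0.1015]
tool_rot: [-2.271, -2.17, 0.0]
ft_force: [-0.3, 0.4, -0.1]
grip_width: 0.67
grip_force: 0.0
```

Request:
{"method": "move_arm", "body": {
  "increments": "0 0 5 0 0 0 80;0 0 10 0 0 0 80;0 0 20 0 0 0 80;0 0 20 0 0 0 80;0 0 20 0 0 0 80;0 0 20 0 0 0 80;0 0 20 0 0 0 80;0 0 20 0 0 0 80"
}}

```text
time: 29.3
position: [0.5601, 0.0058, 0.2388]
tool_rot: [2.271, 2.17, 0.002]
ft_force: [-0.4, -0.7, 0.3]
grip_width: 0.686
grip_force: 0.0
```

Run:
```python
from h import *
s=st()
C=np.array([.525,-.0315])
p=ctrl.get_image("wrist"); cv2.imwrite("pics/w2.png",p["frame"][:,:,::-1])
W=cloud(p); F=p["frame"].astype(int);r,g,b=np.moveaxis(F,-1,0); X,Y,Z=np.moveaxis(W,-1,0)
for n in ("crank_grip","brake_bracket","mark_plunger"):
    print(n,[(np.round(d["centre"],4).tolist(),round(d["score"],2)) for d in ctrl.find_in(n,p)[:2]])
y=(r>150)&(g>110)&(b<110)&(abs(Z-.095)<.008)&(np.hypot(X-.49,Y-.063)<.03)
print("yellow",y.sum(),W[y].mean(0),W[y].min(0),W[y].max(0))
k=(Z>.122)&(Z<.136)&(np.hypot(X-.56,Y-.005)<.03)
print("knob",k.sum(),W[k].mean(0))
```

```text
time 29.3
position [0.5601 0.0058 0.2388]
tool_rot [2.2712e+00 2.1696e+00 1.9000e-03]
ft_force [-0.3824 -0.6947  0.3177]
grip_width 0.6858
grip_force 0.0
crank_grip [([0.521, 0.0083, 0.0478], 0.71), ([0.5589, 0.0076, 0.1275], 0.57)]
brake_bracket [([0.4905, 0.0763, 0.0831], 0.6)]
mark_plunger [([0.4946, 0.0599, 0.0952], 0.57)]<stdin>:9: RuntimeWarning: Mean of empty slice.
  ret = um.true_divide(
Traceback (most recent call last):
ValueError: zero-size array to reduction operation minimum which has no identity
```

View pics/w2.png

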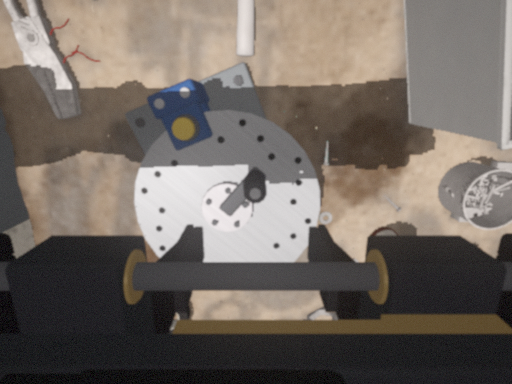

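The view shows the plunger cap at (184,129) and the knob top at (255,183), where it was let go. I check the plunger with its pixel ray at z = 97 mm.

Run:
```python
from h import *
p=ctrl.get_image("wrist"); M=R.from_rotvec(p["orientation"]).as_matrix()
for (u,v,z) in ((184,129,.097),(255,182,.129)):
    d=M@[(u-p["cx"])/p["fx"],(v-p["cy"])/p["fy"],1]; o=np.array(p["position"]); print((o+d*(z-o[2])/d[2]).round(4))
```

```text
[0.4935 0.0602 0.097 ]
[0.5596 0.0127 0.129 ]
```

Request:
{"method": "move_arm", "body": {
  "increments": "-8.3 7 0 0 0 0 255;-8.3 7 0 0 0 0 255;-8.3 7 -5 0 0 0 255;-8.3 7 -10 0 0 0 255;-8.3 7 -15 0 0 0 255;-8.3 7 -15 0 0 0 255;-8.3 7 -15 0 0 0 255;-8.3 7 -15 0 0 0 255"
}}

```text
time: 30.22
position: [0.4917, 0.0632, 0.1603]
tool_rot: [-2.269, -2.171, 0.001]
ft_force: [0.6, 1.0, 0.5]
grip_width: 0.163
grip_force: 0.0
```

Request:
{"method": "move_arm", "body": {
  "increments": "0 0 -5 0 0 0 255;0 0 -5 0 0 0 255;0 0 -5 0 0 0 255;0 0 -5 0 0 0 255;0 0 -5 0 0 0 255;0 0 -5 0 0 0 255;0 0 -5 0 0 0 255;0 0 -5 0 0 0 255"
}}

```text
time: 30.88
position: [0.4938, 0.0618, 0.1212]
tool_rot: [2.271, 2.17, 0.0]
ft_force: [0.1, -0.0, 0.2]
grip_width: 0.002
grip_force: 0.0
```

Request:
{"method": "move_arm", "body": {
  "increments": "0 0 -3 0 0 0 255;0 0 -3 0 0 0 255;0 0 -3 0 0 0 255;0 0 -3 0 0 0 255;0 0 -3 0 0 0 255;0 0 -3 0 0 0 255;0 0 -2.5 0 0 0 255;0 0 -2 0 0 0 255"
}}

```text
time: 31.55
position: [0.4936, 0.062, 0.0988]
tool_rot: [-2.271, -2.17, 0.0]
ft_force: [0.6, 0.1, 0.6]
grip_width: 0.006
grip_force: 0.0
```

Request:
{"method": "move_arm", "body": {
  "increments": "0 0 -0.5 0 0 0 255;0 0 -0.5 0 0 0 255;0 0 -0.5 0 0 0 255;0 0 -0.5 0 0 0 255;0 0 -0.3 0 0 0 255;0 0 0 0 0 0 255;0 0 0 0 0 0 255;0 0 0 0 0 0 255"
}}

```text
time: 32.22
position: [0.4938, 0.062, 0.097]
tool_rot: [2.271, 2.17, 0.001]
ft_force: [-0.3, 0.1, 1.5]
grip_width: 0.003
grip_force: 0.9
```

Request:
{"method": "move_arm", "body": {
  "increments": "0 0 -1.2 0 0 0 255;0 0 -1.2 0 0 0 255;0 0 -1.2 0 0 0 255;0 0 -1.2 0 0 0 255;0 0 -1.2 0 0 0 255;0 0 -1 0 0 0 255;0 0 -1 0 0 0 255;0 0 0 0 0 0 255"
}}

```text
time: 32.88
position: [0.4939, 0.062, 0.0894]
tool_rot: [-2.271, -2.17, -0.0]
ft_force: [-2.3, -1.0, 8.5]
grip_width: 0.004
grip_force: 4.2
```

Request:
{"method": "move_arm", "body": {
  "increments": "0 0 -0.5 0 0 0 255;0 0 -0.5 0 0 0 255;0 0 -0.3 0 0 0 255;0 0 0 0 0 0 255;0 0 0 0 0 0 255;0 0 0 0 0 0 255;0 0 0 0 0 0 255;0 0 0 0 0 0 255"
}}

```text
time: 33.55
position: [0.4939, 0.062, 0.0892]
tool_rot: [-2.271, -2.17, -0.001]
ft_force: [-5.2, -1.5, 17.1]
grip_width: 0.007
grip_force: 8.5
```

Request:
{"method": "move_arm", "body": {
  "increments": "0 0 1 0 0 0 255;0 0 2 0 0 0 255;0 0 2 0 0 0 255;0 0 3 0 0 0 255;0 0 4 0 0 0 255;0 0 10 0 0 0 255;0 0 20 0 0 0 255;0 0 20 0 0 0 255"
}}

```text
time: 34.22
position: [0.4927, 0.0616, 0.1496]
tool_rot: [-2.271, -2.17, 0.004]
ft_force: [0.6, 0.0, 0.8]
grip_width: 0.006
grip_force: 0.0
```

Request:
{"method": "move_arm", "body": {
  "increments": "0 0 15 0 0 0 255;0 0 15 0 0 0 255;0 0 15 0 0 0 255;0 0 10 0 0 0 255;0 0 0 0 0 0 255;0 0 0 0 0 0 255;0 0 0 0 0 0 255;0 0 0 0 0 0 255"
}}

```text
time: 34.88
position: [0.4929, 0.0618, 0.2034]
tool_rot: [-2.271, -2.17, 0.003]
ft_force: [-0.4, 0.2, -0.4]
grip_width: -0.002
grip_force: 0.0
```

Run:
```python
from h import *
st()
p=ctrl.get_image("wrist"); M=R.from_rotvec(p["orientation"]).as_matrix(); cv2.imwrite("pics/w3.png",p["frame"][:,:,::-1])
for n in ("crank_grip","mark_plunger"):
    print(n,[(np.round(d["centre"],4).tolist(),round(d["score"],2)) for d in ctrl.find_in(n,p)[:2]])
```

```text
time 34.8833
position [0.4929 0.0618 0.2034]
tool_rot [-2.2707 -2.17    0.0029]
ft_force [-0.3627  0.1712 -0.3502]
grip_width -0.0023
grip_force 0.0
crank_grip [([0.554, 0.011, 0.0853], 0.49)]
mark_plunger [([0.4942, 0.0628, 0.0968], 0.7)]
```

View pics/w3.png

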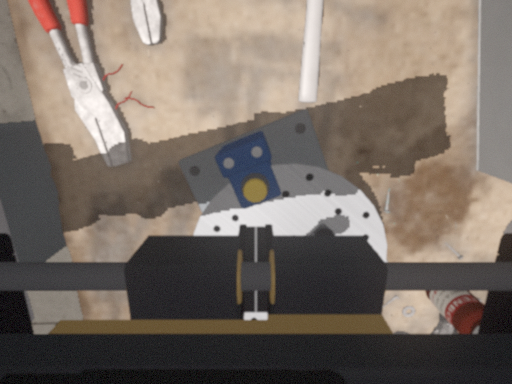

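The hard stop was met at z = 89.2 mm with 17 N. The view shows the plunger at (255,190), back up at 97 mm, and the hand clear of everything, so I hand the job in.

```bash
python3 -c "
from bench import ctrl
print(ctrl.close_job())"
```

```text
the job is handed in; nothing more can be done
None
```

I stopped the disc with the middle of the tight spot at the pad (my estimate, within about 0.03 rad), pushed the plunger to its stop at about 17 N and saw it back up at 97 mm, then handed the job in at about 35 s; no verdict was returned.

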